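# Tip the steel milling balls out of the notched tray

## Robot

A 6-joint arm with a two-finger parallel gripper is mounted at the origin on the work surface. World frame = base frame: x ahead of the robot, y to its left, z up, the work surface at z = 0. Lengths are in mm, angles in rad, forces in N, time in s.
With the tool pointing down it reaches from about 275 to 750 mm from the base axis. Payload 10.2 kg.
Tool frame: the origin (TCP) lies at the very end of the fingers, on their centre line; the grasp point (between the pads) lies 19 mm behind it; z points along the fingers, y is the line along which they close (so a half turn about z gives the same grasp; the last joint's range is limited). The gripper opens to 85 mm and grips with 20 to 120 N. Pads are 22 mm wide; open, the fingers measure 114 mm over their backs; the gripper's body (76 mm by 85 mm) begins 54 mm behind the grasp point. The pads swing forward as they close: fully open they stand 13 mm farther back than shut.
Start: joints at [-0.223, 0.313, 1.498, -0, 1.331, -0.223], TCP at [525.006, -0.013, 231.294] pointing down, gripper open.
Joint ranges: [-2.94, 2.94], [-0.97, 2.17], [0.19, 2.56], [-1.23, 4.37], [0.02, 3.11], [-2.88, 2.88]. Speed limits (rad/s): [2.39, 2.39, 3.01, 3.14, 3.14, 3.14].

## Interface

Orientations are given as a unit quaternion [w, x, y, z].
In Python, from rig import telemetry, optics, ctrl gives the robot as it stands.
- The arm moves only by the tool servo_tool, never from a script. Its argument "deltas" is a list of rows, each a list of 3 entries, a list of its own where there are three numbers: the shift along the tool's x, y, z in units of 20 cm (1.0 is 20 cm), then the turn, a rotation vector about the tool's x, y, z in units of 90 degrees (1.0 is 90 degrees), then the opening, from 0 (shut) to 1 (fully open). A call has 1 to 8 rows; each row shifts and turns the commanded pose from where the row before left it, along the tool's axes as they then stand; what a row does not reach is not made up. A row lasts 1/10 s, in which the tool goes at most 50 mm and 8.59 degrees, less where a joint would pass 70% of its speed; a pose out of reach is approached as far as the arm can. A call with a number of a shift or a turn outside -1 to 1 is refused whole. A call with a gripper value outside its range is refused whole. The fingers move at their own pace and stop on an object; "squeeze" is the grip in N (left out, the last holds). Time passes only in rows, so rows that do not move let the fingers close. It gives the time, the measured TCP pose, the force, the opening and the grip force at its end, in the units of the state.
- telemetry.sense(): the state, without advancing time (a new reading comes with each control period).
- optics.capture(name): name is "scene" or "side" or "wrist"; returns the picture (400x640x3 uint8, blue, green, red); there is no depth.
- optics.camera_model(name): a dict with "vfov" (degrees; the focal length in pixels is half the picture's height over the tangent of half this angle, whatever the lens; pixels are square), "cx", "cy" (the principal point, pixels), "R" (3x3) and "t" (3): a world point X has camera coordinates R X + t; the wrist camera has in their place "mount" (4x4, takes a point from camera to tool coordinates, whose origin is the TCP and whose axes are the flange's). Camera axes: x right, y down, z forward; pixel columns grow to the right and rows downward; lengths in mm; the calibration is good to about 2 mm. A picture is of the moment at which its call begins: read the wrist's pose just before it. camera_model takes no time and is no camera call.
- ctrl.finish_job(): hands the job in; it is judged then, once.
The state is a dict: "time_s": time; "joints": joint angles; "dq": joint speeds; "tau": joint torques, N m; "eef_pos": TCP position; "ee_rot": TCP orientation; "force": force on the tool from outside, world axes, zero at the start; "wrist_torque": the same for the moment, N m; "grip_width": opening from 0.0 (shut) to 1.0 (fully open); "grip_force": force on a finger pad.
Only numpy, scipy, OpenCV 4.12 (cv2) and the standard library are available. Lean on these libraries where they do the work, as an engineer would, in place of code of your own. Each camera call takes 0.05 s, during which the arm holds its last target. There are 200 camera calls.

## Task

Two blue corner-notched tipping trays stand on the lab bench, one holding three steel milling balls and one holding three larger reddish-brown agate ones. Raise the black ball knob of the tray with the steel balls until all three have rolled out through the corner notch into the glass dish standing under it, then lower that tray back onto its rest and let go. Leave the tray of agate balls down and the dish where it stands.

Things in the scene. Friction and masses are not known exactly. Their poses are not given: they have to be found in the camera images.
- knob_steel (a point): Centre of the black ball knob (26 mm diameter, 10 mm stem) of the blue tray holding three grey steel balls, on a tab behind the corner opposite the notch. The tab's top is 50 mm below it; the tray's back walls begin 18 mm from the stem, well below the knob. Axes: the tray's own, x along the diagonal from knob to notch, z square to the tray floor (up), y parallel to the hinge.
- hinge_steel (a point): Mid-point of that tray's level hinge axis, near the notch, at the tray floor's height (90 mm above the bench): 190 mm along +x and 50 mm along -z from the knob's centre. The tray is 130 mm square, walls 14 mm high, set corner-wise; its notch is 50 mm wide and ends in a short spout 30 mm past the hinge, over the dish. Axes: the tray's own, as for the knob.
- tray_steel (a joint): Hinge angle of that tray, rad: 0 on its rest (leaning back 0.07 rad, balls in the back corner by the knob), growing as the knob is raised and the notch dips; stop at 0.85. It turns freely and the tray (0.35 kg) falls back to 0 by its own weight. The balls start to roll at about 0.15 and run out within a second or two at 0.4 to 0.7.
- dish_steel: Loose round glass dish, 116 mm outer diameter, 52 mm high, wall 4 mm, floor 5 mm thick, open at the top, that stands on the bench under the spout of the tray with the steel balls, its centre 76 mm beyond the hinge. Origin: centre of its underside, z up.
- ball_steel1_center (a point): Centre of a polished grey steel ball, 15 mm diameter, 14 g, loose in the tray.
- ball_steel2_center (a point): Centre of the second steel ball, the same.
- ball_steel3_center (a point): Centre of the third steel ball, the same.
- tray_agate (a joint): Hinge angle, rad, of the other tray, alike but holding three reddish-brown agate balls of 20 mm: 0 down on its rest. It must stay down.
There are look-alikes about, which are no part of the job. What is shaped like the dish_steel but purple is not meant. Leave any pink look-alike of the part that bears tray_agate alone.

How it is judged:
By the outcome, as a careful person would: the job done as asked, in the order asked, and still so for the second after the job is handed in, with the robot touching nothing.
It also fails if it takes over 40 s, if anything falls off the work surface, if the arm or the gripper's body presses on something with over 40 N, if the wrist force passes 120 N, or if a joint passes its speed limit or range.

## Working session

There is one attempt and no reset: what is moved stays moved. The work goes in short steps, Python scripts to look and compute and a tool call to move; the robot and the scene stay as the last step left them, time stands still between calls to the robot, and variables do not carry over. Pictures are saved under pics/ and viewed, at most 10 in all, crops included, and the job is handed in when it is done.

Besides the shell and the picture viewer there is one more tool, called after "Request:" as name(argument=value, ...), one argument or row to a line, values as JSON. servo_tool: Moves the arm, as the interface text tells. Its arguments: {"type":"object","properties":{"deltas":{"type":"array"},"squeeze":{"type":"number"}},"required":["deltas"]}

```bash
mkdir -p pics
python3 - <<'E'
from rig import telemetry, optics, ctrl
import cv2
for n in ("scene","side"):
    cv2.imwrite(f"pics/{n}0.png",optics.capture(n)); print(n,optics.camera_model(n))
print(optics.camera_model("wrist")); print(telemetry.sense())
E
```

```text
scene {'vfov': 44.81722529017055, 'cx': 328.76893334181864, 'cy': 197.35219525381137, 'R': array([[-0.3956849 ,  0.91833979,  0.00924602],
       [ 0.72675524,  0.31926031, -0.60819378],
       [-0.56148044, -0.23393351, -0.79373474]]), 't': array([ 143.54762776, -265.7961422 , 1493.1575641 ])}
side {'vfov': 54.16043197545629, 'cx': 317.6503212309057, 'cy': 193.21386484271378, 'R': array([[ 0.97425173, -0.22466821, -0.01891484],
       [-0.15681114, -0.61493138, -0.77283223],
       [ 0.1619995 ,  0.75589919, -0.63432844]]), 't': array([-447.51872186,  150.48343305,  857.22853917])}
{'vfov': 64.82582241531406, 'cx': 319.1424916104557, 'cy': 197.5825071467515, 'mount': array([[-4.93148933e-04, -9.62812157e-01, -2.70171255e-01,
         6.99954321e+01],
       [ 9.99999455e-01, -2.26220523e-04, -1.01913431e-03,
        -1.93620884e-02],
       [ 9.20116618e-04, -2.70171610e-01,  9.62811744e-01,
        -1.43195887e+02],
       [ 0.00000000e+00,  0.00000000e+00,  0.00000000e+00,
         1.00000000e+00]])}
{'time_s': 0.1, 'joints': array([-2.23404072e-01,  3.13409609e-01,  1.49834522e+00, -4.65471073e-06,
        1.33099268e+00, -2.23397864e-01]), 'dq': array([ 6.25564541e-04, -4.28843641e-04, -2.48443066e-03, -9.20138012e-05,
        2.50155855e-03, -9.18584985e-04]), 'tau': array([ 2.30574413e-03, -4.12899542e+01, -2.60142785e+01, -1.81123951e-04,
        3.02137116e-03,  1.15447833e-05]), 'eef_pos': array([5.24778194e+02, 3.49061806e-02, 2.30790319e+02]), 'ee_rot': array([-4.87410333e-04,  7.07108467e-01,  7.07104860e-01, -3.09610773e-04]), 'force': array([-0.35275271,  0.46615172,  0.06775012]), 'wrist_torque': array([ 0.06569474,  0.00079346, -0.03987648]), 'grip_force': 0.0, 'grip_width': 1.0003935771121948}
```

View pics/scene0.png

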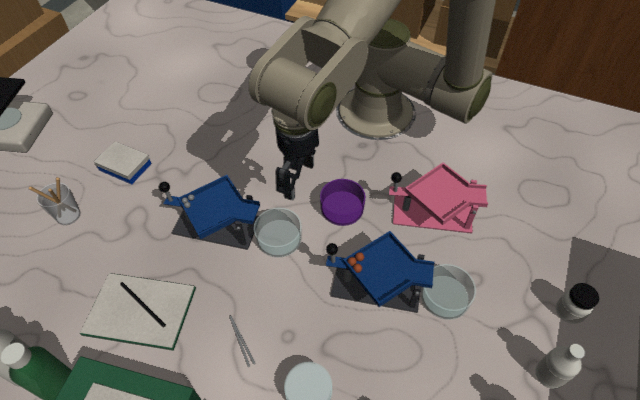

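View pics/side0.png

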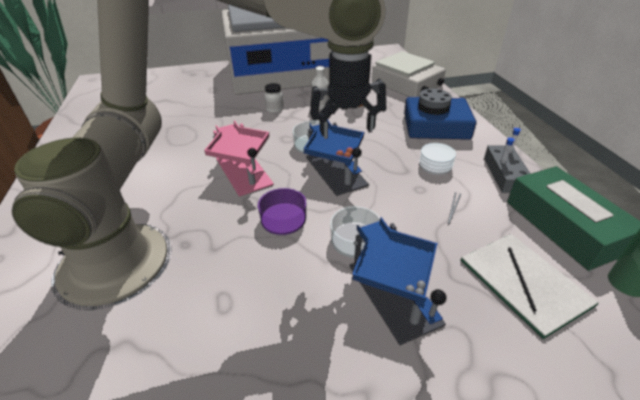

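In the scene view, the blue tray at (220,205) holds grey balls, the blue one at (385,268) holds orange-brown balls, and the pink look-alike is at (440,192). The steel tray's knob is at about scene (165,187) and side (438,297). I'll confirm this in one enlarged composite.

Run:
```python
import cv2,numpy as np
a=cv2.imread("pics/scene0.png")[170:270,145:312]; b=cv2.imread("pics/side0.png")[200:350,320:460]
a=cv2.resize(a,None,fx=2.7,fy=2.7,interpolation=3); b=cv2.resize(b,None,fx=2.5,fy=2.5,interpolation=3)
o=np.zeros((380,a.shape[1]+b.shape[1],3),np.uint8); o[:a.shape[0],:a.shape[1]]=a; o[:b.shape[0],a.shape[1]:]=b
print(o.shape,a.shape); cv2.imwrite("pics/c1.png",o)
```

```text
(380, 801, 3) (270, 451, 3)
```

View pics/c1.png

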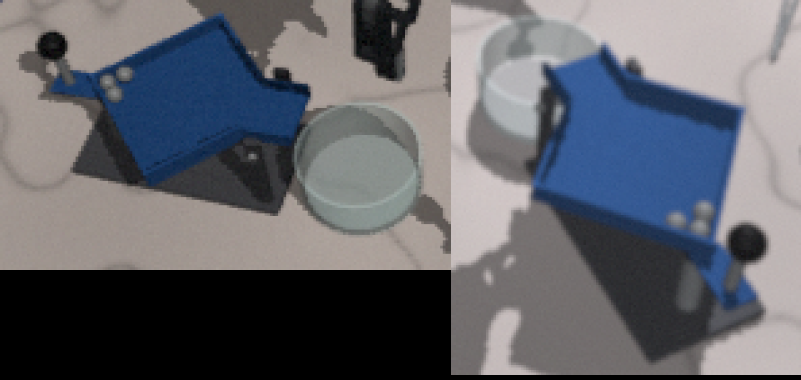

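The crop confirms three grey steel balls in this tray. Its knob is at scene (164.3,187.0) and side (438.4,297.2), and its dish rim is centred near scene (279,222) and side (355.6,226).

```bash
cat > h.py <<'E'
from rig import telemetry, optics, ctrl
import numpy as np, cv2
def K(m):
    f=200/np.tan(np.radians(m["vfov"])/2); return np.array([[f,0,m["cx"]],[0,f,m["cy"]],[0,0,1]])
def tri(p,q):
    a,b=[optics.camera_model(n) for n in("scene","side")]
    P=[K(m)@np.c_[m["R"],m["t"]] for m in(a,b)]
    X=cv2.triangulatePoints(P[0],P[1],np.array(p,float),np.array(q,float)).ravel(); X=X[:3]/X[3]
    return X,[(lambda v:v[:2]/v[2])(Pi@np.r_[X,1]) for Pi in P]
def onplane(n,p,z):
    m=optics.camera_model(n); d=m["R"].T@np.linalg.inv(K(m))@np.r_[p,1]; c=-m["R"].T@m["t"]
    return c+d*(z-c[2])/d[2]
E
python3 - <<'E'
from h import *
k=tri((164.3,187),(438.4,297.2)); print(k)
d=tri((279,222),(355.6,226)); print(d, onplane("scene",(279,222),52),onplane("side",(355.6,226),52))
for n,p in(("scene",(164.3,187)),("side",(438.4,297.2))): print(onplane(n,p,126.6))
v=d[0]-k[0]; print(np.hypot(*v[:2]),np.degrees(np.arctan2(v[1],v[0])))
E
```

```text
(array([ 582.1135784 , -329.84755685,  125.17353453]), [array([164.05397871, 187.10191484]), array([437.83041724, 297.03368969])])
(array([524.02365453, -66.35618964,  51.93205217]), [array([277.39902545, 223.09591619]), array([352.68521032, 224.62512293])]) [519.63854228 -64.24320595  52.        ] [528.9105645  -72.10723386  52.        ]
[ 582.42941939 -328.49337373  126.6       ]
[ 582.13485239 -331.23370033  126.6       ]
269.81871663923914 102.43268337232931
```

Request:
servo_tool(
  deltas=[
    [[-0.235, 0.04, 0], [0, 0, 0], 1],
    [[-0.235, 0.04, 0], [0, 0, 0], 1],
    [[-0.235, 0.04, 0], [0, 0, 0], 1],
    [[-0.235, 0.04, 0], [0, 0, 0], 1],
    [[-0.235, 0.04, 0], [0, 0, 0], 1],
    [[-0.235, 0.04, 0], [0, 0, 0], 1],
    [[-0.235, 0.04, 0], [0, 0, -0.069], 1],
    [[0, 0, 0], [0, 0, -0.069], 1],
  ],
)

```text
time_s: 0.9
eef_pos: [580.1, -334.2, 228.9]
ee_rot: [-0.001, 0.627, 0.779, -0.0]
force: [-1.1, -0.1, -1.2]
grip_width: 1.003
grip_force: 0.0
```

Request:
servo_tool(
  deltas=[
    [[0, 0, 0], [0, 0, 0], 1],
    [[0, 0, 0], [0, 0, 0], 1],
    [[0, 0, 0], [0, 0, 0], 1],
  ],
)

```text
time_s: 1.2
eef_pos: [581.2, -328.0, 231.6]
ee_rot: [0.0, 0.627, 0.779, 0.0]
force: [-0.2, 1.1, 0.2]
grip_width: 0.999
grip_force: 0.0
```

```bash
cat >> h.py <<'E'
from scipy.spatial.transform import Rotation as Rn
def pose():
    s=telemetry.sense(); w,x,y,z=s["ee_rot"]; return np.array(s["eef_pos"]),Rn.from_quat([x,y,z,w]).as_matrix(),s
def wrist_pix(X):
    p,R,_=pose(); m=optics.camera_model("wrist"); c=np.linalg.inv(m["mount"])@np.r_[R.T@(X-p),1]; v=K(m)@c[:3]; return v[:2]/v[2]
E
python3 - <<'E'
from h import *
p,R,s=pose(); print(p,R.round(3),s["time_s"],wrist_pix(np.array([582.2,-329.9,126])))
cv2.imwrite("pics/w1.png",optics.capture("wrist"))
E
```

```text
[ 581.1942329  -328.00565401  231.6356491 ] [[-0.214  0.977  0.   ]
 [ 0.977  0.214 -0.   ]
 [-0.     0.    -1.   ]] 1.2 [319.75151577 200.21290831]
```

View pics/w1.png

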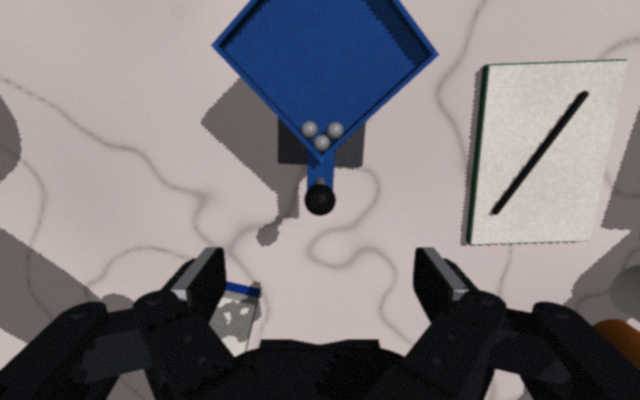

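The knob is at wrist pixel (320,200), within a pixel of the prediction. The tray is lined up to within about 2°, and the three steel balls are at about (322,136). Descending to grasp.

Request:
servo_tool(
  deltas=[
    [[-0.011, 0.003, 0.1], [0, 0, 0], 1],
    [[0, 0, 0.1], [0, 0, 0], 1],
    [[0, 0, 0.1], [0, 0, 0], 0.8],
    [[0, 0, 0.1], [0, 0, 0], 0.7],
    [[0, 0, 0.1], [0, 0, 0], 0.7],
    [[0, 0, 0.073], [0, 0, 0], 0.7],
    [[0, 0, 0.05], [0, 0, 0], 0.7],
    [[0, 0, 0], [0, 0, 0], 0.7],
  ],
  squeeze=30,
)

```text
time_s: 2.05
eef_pos: [581.8, -330.5, 105.7]
ee_rot: [-0.001, 0.626, 0.779, 0.0]
force: [-0.4, -0.1, -0.1]
grip_width: 0.706
grip_force: 0.0
```

Request:
servo_tool(
  deltas=[
    [[0, 0, 0], [0, 0, 0], 0.4],
    [[0, 0, 0], [0, 0, 0], 0.2],
    [[0, 0, 0], [0, 0, 0], 0],
    [[0, 0, 0], [0, 0, 0], 0],
    [[0, 0, 0], [0, 0, 0], 0],
    [[0, 0, 0], [0, 0, 0], 0],
    [[0, 0, 0], [0, 0, 0], 0],
    [[0, 0, 0], [0, 0, 0], 0],
  ],
)

```text
time_s: 2.85
eef_pos: [582.3, -331.3, 107.8]
ee_rot: [0.001, 0.626, 0.779, -0.0]
force: [-1.8, 0.6, 5.5]
grip_width: 0.283
grip_force: 29.3
```

The width of 24 mm against 26 mm, with an upward reaction, suggests the pads sit slightly above the ball's equator. I'll regrip 4 mm lower.

Request:
servo_tool(
  deltas=[
    [[0, 0, 0], [0, 0, 0], 0.5],
    [[0, 0, 0], [0, 0, 0], 0.5],
    [[0, 0, 0.02], [0, 0, 0], 0.5],
    [[0, 0, 0], [0, 0, 0], 0.3],
    [[0, 0, 0], [0, 0, 0], 0],
    [[0, 0, 0], [0, 0, 0], 0],
    [[0, 0, 0], [0, 0, 0], 0],
    [[0, 0, 0], [0, 0, 0], 0],
  ],
  squeeze=30,
)

```text
time_s: 3.65
eef_pos: [582.1, -330.7, 102.5]
ee_rot: [-0.0, 0.626, 0.779, 0.0]
force: [1.8, 2.3, -2.3]
grip_width: 0.284
grip_force: 29.5
```

Width is unchanged with little force, so the grip is sound. Raising along the arc, first to about 16°.

Request:
servo_tool(
  deltas=[
    [[0.007, 0, -0.033], [0, 0, 0], 0],
    [[0.008, 0, -0.034], [0, 0, 0], 0],
    [[0.01, 0, -0.033], [0, 0, 0], 0],
    [[0.01, 0, -0.033], [0, 0, 0], 0],
    [[0.012, 0, -0.032], [0, 0, 0], 0],
    [[0.012, 0.001, -0.032], [0, 0, 0], 0],
    [[0.014, 0, -0.031], [0, 0, 0], 0],
    [[0.014, 0.001, -0.031], [0, 0, 0], 0],
  ],
)

```text
time_s: 4.45
eef_pos: [579.1, -313.8, 155.5]
ee_rot: [0.001, 0.626, 0.779, 0.0]
force: [4.8, 2.5, -4.1]
grip_width: 0.284
grip_force: 29.6
```

Request:
servo_tool(
  deltas=[
    [[0.016, 0.003, -0.03], [0, 0, 0], 0],
    [[0.017, 0.002, -0.03], [0, 0, 0], 0],
    [[0.018, 0.001, -0.029], [0, 0, 0], 0],
    [[0.019, 0.001, -0.029], [0, 0, 0], 0],
    [[0.02, 0.001, -0.028], [0, 0, 0], 0],
    [[0.021, 0.001, -0.027], [0, 0, 0], 0],
    [[0.022, 0.001, -0.026], [0, 0, 0], 0],
    [[0.023, 0.001, -0.026], [0, 0, 0], 0],
  ],
)

```text
time_s: 5.25
eef_pos: [573.6, -283.0, 199.9]
ee_rot: [-0.0, 0.627, 0.779, -0.001]
force: [-4.2, -1.4, -0.8]
grip_width: 0.282
grip_force: 29.5
```

Request:
servo_tool(
  deltas=[
    [[0, 0, 0], [0, 0, 0], 0],
    [[0, 0, 0], [0, 0, 0], 0],
    [[0, 0, 0], [0, 0, 0], 0],
    [[0, 0, 0], [0, 0, 0], 0],
    [[0, 0, 0], [0, 0, 0], 0],
    [[0, 0, 0], [0, 0, 0], 0],
    [[0, 0, 0], [0, 0, 0], 0],
    [[0, 0, 0], [0, 0, 0], 0],
  ],
)

```text
time_s: 6.05
eef_pos: [573.6, -283.1, 199.8]
ee_rot: [-0.0, 0.627, 0.779, -0.001]
force: [-5.8, -1.8, -1.5]
grip_width: 0.286
grip_force: 29.7
```

Run:
```python
from h import *
a=optics.capture("scene")[130:270,150:330]; b=optics.capture("side")[170:310,300:480]
cv2.imwrite("pics/c2.png",cv2.resize(np.hstack([a,b]),None,fx=2.2,fy=2.2,interpolation=3))
```

```text
(no output)
```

View pics/c2.png

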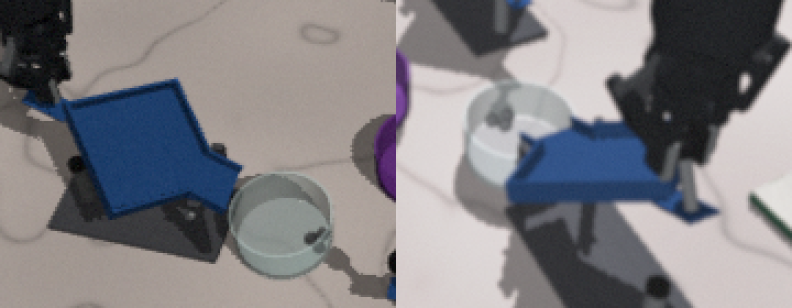

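The tray looks empty and the steel balls lie at the far side of the dish, near crop (318,237). I'll lower by retracing the arc.

Request:
servo_tool(
  deltas=[
    [[-0.023, -0.001, 0.026], [0, 0, 0], 0],
    [[-0.022, -0.001, 0.026], [0, 0, 0], 0],
    [[-0.021, -0.001, 0.027], [0, 0, 0], 0],
    [[-0.02, -0.001, 0.028], [0, 0, 0], 0],
    [[-0.019, -0.001, 0.029], [0, 0, 0], 0],
    [[-0.018, -0.001, 0.029], [0, 0, 0], 0],
    [[-0.017, -0.002, 0.03], [0, 0, 0], 0],
    [[-0.016, -0.003, 0.03], [0, 0, 0], 0],
  ],
)

```text
time_s: 6.95
eef_pos: [579.1, -313.9, 154.2]
ee_rot: [0.0, 0.626, 0.779, 0.0]
force: [0.9, 0.1, -0.7]
grip_width: 0.286
grip_force: 29.9
```

Request:
servo_tool(
  deltas=[
    [[-0.014, -0.001, 0.031], [0, 0, 0], 0],
    [[-0.014, 0, 0.031], [0, 0, 0], 0],
    [[-0.012, -0.001, 0.032], [0, 0, 0], 0],
    [[-0.012, 0, 0.032], [0, 0, 0], 0],
    [[-0.01, 0, 0.033], [0, 0, 0], 0],
    [[-0.01, 0, 0.033], [0, 0, 0], 0],
    [[-0.008, 0, 0.034], [0, 0, 0], 0],
    [[-0.007, 0, 0.033], [0, 0, 0], 0],
  ],
)

```text
time_s: 7.75
eef_pos: [582.2, -331.0, 102.6]
ee_rot: [0.0, 0.626, 0.779, 0.0]
force: [-5.4, 8.6, 26.8]
grip_width: 0.281
grip_force: 31.6
```

Request:
servo_tool(
  deltas=[
    [[0, 0, 0], [0, 0, 0], 0],
    [[0, 0, 0], [0, 0, 0], 0],
    [[0, 0, 0], [0, 0, 0], 0],
  ],
)

```text
time_s: 8.05
eef_pos: [582.2, -331.2, 102.7]
ee_rot: [0.0, 0.626, 0.779, -0.0]
force: [3.0, -1.2, -1.4]
grip_width: 0.282
grip_force: 30.3
```

Down on its rest. Releasing and retreating straight up.

Request:
servo_tool(
  deltas=[
    [[0, 0, 0], [0, 0, 0], 0.4],
    [[0, 0, 0], [0, 0, 0], 0.7],
    [[0, 0, 0], [0, 0, 0], 0.9],
    [[0, 0, 0], [0, 0, 0], 0.9],
    [[0, 0, -0.08], [0, 0, 0], 0.9],
    [[0, 0, -0.15], [0, 0, 0], 0.9],
    [[0, 0, -0.2], [0, 0, 0], 0.9],
    [[0, 0, -0.2], [0, 0, 0], 0.9],
  ],
)

```text
time_s: 8.85
eef_pos: [581.8, -330.9, 230.0]
ee_rot: [-0.0, 0.626, 0.779, -0.0]
force: [0.8, -0.3, 0.3]
grip_width: 0.9
grip_force: 0.0
```

Request:
servo_tool(
  deltas=[
    [[-0.2, 0, 0], [0, 0, 0], 0.9],
    [[-0.1, 0, 0], [0, 0, 0], 0.9],
    [[0, 0, 0], [0, 0, 0], 0.9],
    [[0, 0, 0], [0, 0, 0], 0.9],
  ],
)

```text
time_s: 9.25
eef_pos: [594.8, -389.5, 228.2]
ee_rot: [-0.0, 0.627, 0.779, 0.0]
force: [-0.2, -0.1, -0.2]
grip_width: 0.893
grip_force: 0.0
```

Run:
```python
from h import *
A=optics.capture("scene"); a=A[150:290,140:310]; b=optics.capture("side")[190:330,310:480]
r=lambda i,f:cv2.resize(i,None,fx=f,fy=f,interpolation=3)
top=np.hstack([r(a,2.3),r(b,2.3)]); bot=np.zeros((270,top.shape[1],3),np.uint8)
d=r(A[200:260,245:310],4.5); bot[:270,:d.shape[1]]=d; e=r(A[220:330,310:480],2.4); bot[:264,340:340+e.shape[1]]=e
cv2.imwrite("pics/c3.png",np.vstack([top,bot]))
```

```text
(no output)
```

View pics/c3.png

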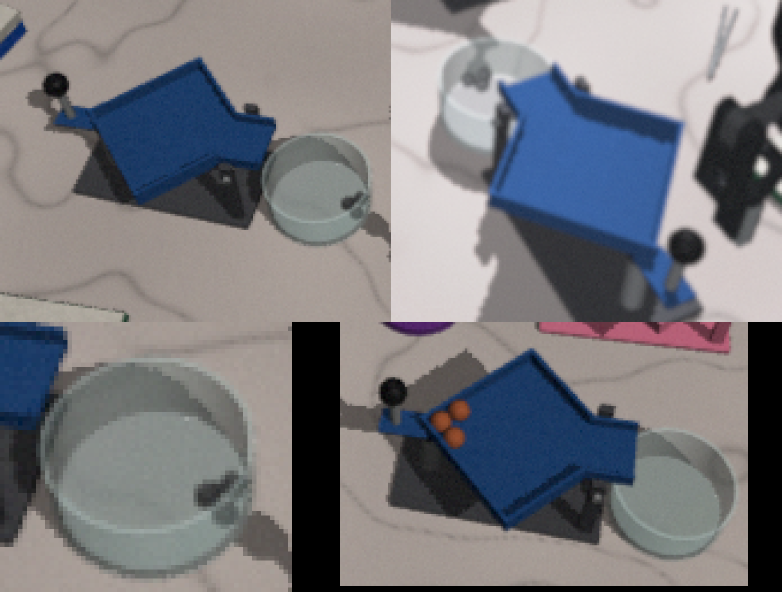

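The tray is empty and down, the agate tray is untouched, and the dish holds balls I can't count clearly. I'll take one wrist look from above.

Request:
servo_tool(
  deltas=[
    [[0.2, 0, 0], [0, 0, 0], 0.9],
    [[0.2, 0, 0], [0, 0, 0], 0.9],
    [[0.2, 0, 0], [0, 0, 0], 0.9],
    [[0.2, 0, 0], [0, 0, 0], 0.9],
    [[0.15, 0, 0], [0, 0, 0], 0.9],
    [[0.1, 0, 0], [0, 0, 0], 0.9],
    [[0, 0, 0], [0, 0, 0], 0.9],
    [[0, 0, 0], [0, 0, 0], 0.9],
  ],
)

```text
time_s: 10.15
eef_pos: [549.8, -184.2, 229.2]
ee_rot: [0.0, 0.626, 0.78, -0.0]
force: [0.1, -1.3, -0.5]
grip_width: 0.901
grip_force: 0.0
```

Run:
```python
from h import *
print(wrist_pix(np.array([524,-67,10.])))
cv2.imwrite("pics/w2.png",optics.capture("wrist"))
```

```text
[319.15328113  60.31953481]
```

View pics/w2.png

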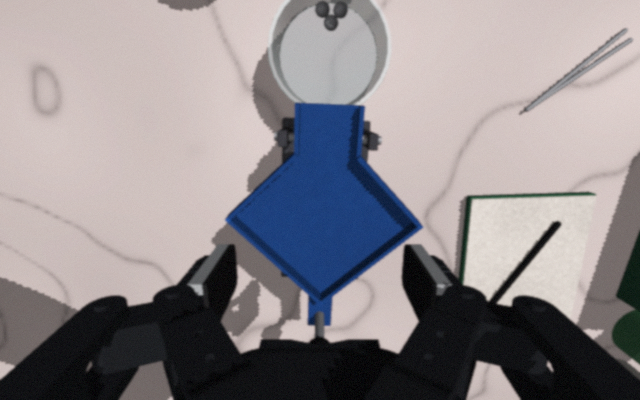

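All three steel balls are in the dish, at (322,9), (340,9) and (331,22), and the tray is empty and on its rest. Handing in.

```bash
python3 -c "
from rig import ctrl; print(ctrl.finish_job())"
```

```text
the job is handed in; nothing more can be done
None
```

The three steel balls are in the dish, the steel tray is back on its rest and released, the agate tray was left alone and the dish was not touched; I handed the job in at about 10 s.

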